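# Fold open the blue cup cupboard

## Task

Open the blue cup cupboard on the café counter fully: its bifold door has a black bar handle to pull, and both panels should end folded together at the end of their travel. Then let go; leave the white cupboard's door as it is and do not disturb the white cup on the counter.

Things in the scene. Friction and masses are not known exactly. Their poses are not given: they have to be found in the camera images.
- blue_door (a joint): Opening angle t of the blue bifold door, rad: 0 closed, 1.4 fully open (stop). Two panels 125 mm wide, 14 thick, folding towards the robot. Facing it from the robot, the jamb panel pivots on a fixed upright axis at the front's LEFT end and swings out by t; the lead panel hangs on it at the fold and turns by t anticlockwise (from above), its right edge on the track. Light friction, no latch, stays put.
- blue_handle (a point): Black upright bar, 14 mm diameter, on the blue lead panel; this is the grip point on its axis, 185 mm up. Above 152 mm up to its top at 205 the bar is free all round, 38 mm off the panel. z up, x into the lead panel, y along it to the fold; yaw = cupboard yaw + t. Fold axis at x +52, y +30 mm; jamb pivot 125 mm from the fold along this +y turned clockwise (from above) by 2t.
- white_handle (a point): Grip point of the same black bar on the white cupboard, same axes, to be left alone. The two cupboards (one blue, one white, alike, either may be left or right) are fixed, 280 mm wide, 180 deep, 220 high, fronts towards the robot; door panels reach from 17 to 203 mm high.
- cup_mid (a point): White ceramic cup without handle, 80 mm across, 60 mm high, standing on the counter in front of the right-hand cupboard's outer side. This point is on its axis, half-way up; z is its upright axis. To be left alone.

How it is judged (in metres and radians):
At the end, for the whole second after the job is handed in: The blue door's angle is above 1.2 rad (its stop is at 1.4) and it is at rest; the white cupboard's handle is within 15 mm of where it was; the cup stands upright within 30 mm of where it was (value of joint blue_door above 1.2 rad and velocity of joint blue_door below 0.05 rad/s and distance of white_handle from where it was at the start of the episode below 0.015 m and distance of cup_mid from where it was at the start of the episode below 0.03 m and angle between cup_mid's own z axis and vertical below 0.2 rad); the robot touches nothing.
It fails at once if the white cupboard's door is moved by more than 20 mm at its handle (distance of white_handle from where it was at the start of the episode above 0.02 m).
It fails at once if the white cup is knocked over (angle between cup_mid's own z axis and vertical above 0.5 rad).
It also fails if it takes over 35 s, if anything falls off the work surface, if the arm or the gripper's body presses on something with over 40 N, if the wrist force passes 120 N, or if a joint passes its speed limit or range.

## Robot

A 7-joint arm with a two-finger parallel gripper is mounted at the origin on the work surface. World frame = base frame: x ahead of the robot, y to its left, z up, the work surface at z = 0. Lengths are in mm, angles in rad, forces in N, time in s.
With the tool pointing down it reaches from about 400 to 875 mm from the base axis. Payload 4.4 kg.
Tool frame: the origin (TCP) lies at the very end of the fingers, on their centre line; the grasp point (between the pads) lies 19 mm behind it; z points along the fingers, x is the direction in which the jaws open and shut, and the axes are right-handed (so a half turn about z gives the same grasp; the last joint's range is limited). The gripper opens to 85 mm and grips with 20 to 120 N. Pads are 22 mm wide; open, the fingers measure 114 mm over their backs; the gripper's body (76 mm by 85 mm) begins 54 mm behind the grasp point. The pads swing forward as they close: fully open they stand 13 mm farther back than shut.
Start: joints at [1.178, 0.628, 0.038, 1.517, -0.027, 0.996, -0.02], TCP at [208.687, -615.603, 231.313] pointing down, gripper open.
Joint ranges: [-3.06, 3.06], [-0.37, 2.12], [-1.25, 1.32], [0.18, 2.47], [-1.1, 4.24], [0.23, 1.98], [-2.94, 2.94]. Speed limits (rad/s): [2.57, 2.57, 3.14, 3.14, 3.14, 3.14, 3.14].

## Interface

Orientations are given as [roll, pitch, yaw] about the fixed x, y, z axes, in that order (R = Rz(yaw) Ry(pitch) Rx(roll)).
In Python, from cell import ctrl, get_image, job, models gives the robot as it stands.
- The arm moves only by the tool move_arm, never from a script. Its argument "moves" is a list that holds one entry, the list of rows, each a list of 6 numbers: the shift along the tool's x, y, z in m, then the turn, a rotation vector about the tool's x, y, z in rad. A call has 1 to 20 rows; each row is the pose to reach, as a shift and turn from the pose commanded when the call began, along the tool's axes at that moment; what a row does not reach only later rows make up. A row lasts 1/8 s, in which the tool goes at most 62.5 mm and 10.7 degrees, less where a joint would pass 70% of its speed; a pose out of reach is approached as far as the arm can. A call with a gripper value outside its range is refused whole. "jaw" is the opening, from 0 (shut) to 1 (fully open), set as the call begins (left out, the last holds). The fingers move at their own pace and stop on an object; the grip force is fixed at half the most. Time passes only in rows, so rows that repeat a pose let the fingers close. It gives the time, the measured TCP pose, the force and the opening at its end, in the units of the state.
- ctrl.read_state(): the state, without advancing time (a new reading comes with each control period).
- get_image(name): name is "scene" or "top" or "wrist"; returns a dict with "color" (384x512x3 uint8, blue, green, red), "fov_y" (degrees; the focal length in pixels is half the picture's height over the tangent of half this angle, whatever the lens; pixels are square), "cx", "cy" (the principal point, pixels), "k1" (the pictures are not rectified: a ray, as slopes to the right and down, at radius r is drawn at 1 + k1 r^2 times it, then the intrinsics apply), "origin" and "orientation" of the camera in the world; the wrist camera has in their place "hand_eye" (4x4, takes a point from camera to tool coordinates, whose origin is the TCP and whose axes are the tool frame's). Camera axes: x right, y up, looking along -z (the intrinsics and any distortion apply to the point x, -y, -z); pixel columns grow to the right and rows downward; lengths in mm; the calibration is good to about 2 mm. A picture is of the moment at which its call begins: read the wrist's pose just before it. There is no depth.
- job.finish_job(): hands the job in, once; it reports no verdict.
Trained networks look in the newest picture that a camera, given by its name, has taken for a name from the list of things; names that differ only in an ending like _2 or _b are one class to them, and where a whole thing is asked for, a point or a joint stands for the part that bears it (a point fixed in the world has none). Each returns a list of dicts, best first, with "score" (0 to 1); they miss things now and then, are a little off and sometimes report something else, mostly with a low value. They report only what shows in the picture. A call takes as long as a camera call.
- models.cut_out(camera, thing): "pixels" (384x512 bool, what is visible of it) and "uv" ([column, row] in pixels, amid what is visible of it).
- models.place_of(camera, thing): "uv" ([column, row] in pixels: a listed point, or the origin of a listed thing).
The state is a dict: "clock": time; "qpos": joint angles; "qd": joint speeds; "tau": joint torques, N m; "eef_pos": TCP position; "tool_rot": TCP orientation; "force": force on the tool from outside, world axes, zero at the start; "torque": the same for the moment, N m; "width": finger opening in mm.
Only numpy, scipy, OpenCV 4.12 (cv2) and the standard library are available. Lean on these libraries where they do the work, as an engineer would, in place of code of your own. Each camera call takes 0.05 s, during which the arm holds its last target.

## Working session

There is one attempt and no reset: what is moved stays moved. The work goes in short steps, Python scripts to look and compute and a tool call to move; the robot and the scene stay as the last step left them, time stands still between calls to the robot, and variables do not carry over. Pictures are saved under pics/ and viewed, and the job is handed in when it is done.

Besides the shell and the picture viewer there is one more tool, called after "Emit:" by a JSON object that holds its "method" and its "body". move_arm: Moves the arm, as the interface text tells. Its arguments: {"type":"object","properties":{"moves":{"type":"array","items":{"type":"array","items":{"type":"array","items":{"type":"number"}}}},"jaw":{"type":"number"}},"required":["moves"]}

```bash
mkdir -p pics; cat > h.py <<'E'
import numpy as np, cv2
from scipy.spatial.transform import Rotation as R
from cell import ctrl,get_image,job,models
def rot(o):
    o=np.array(o,float)
    if o.shape==(3,3): return o
    if o.shape==(3,): return R.from_euler('xyz',o).as_matrix()
    return R.from_quat(o).as_matrix()
def ray(im,uv):
    f=192/np.tan(np.radians(im['fov_y'])/2)
    K=np.array([[f,0,im['cx']],[0,f,im['cy']],[0,0,1]])
    d=np.array([im['k1'],0,0,0,0.])
    p=cv2.undistortPoints(np.array([[uv]],float),K,d)[0,0]
    return np.array([p[0],-p[1],-1.])
def wray(im,uv):
    return np.array(im['origin'],float), rot(im['orientation'])@ray(im,uv)
def atz(im,uv,z):
    o,d=wray(im,uv); return o+d*(z-o[2])/d[2]
E
python3 - <<'E'
from h import *
s=ctrl.read_state();print({k:s[k] for k in('clock','eef_pos','tool_rot','force','width')})
for c in('scene','top'):
    im=get_image(c);cv2.imwrite(f'pics/{c}0.png',im['color'])
    print(c,{k:im[k] for k in im if k!='color'})
    for t in('blue_handle','white_handle','cup_mid'):
        for r in models.place_of(c,t)[:2]:
            print(t,r['score'],r['uv'],atz(im,r['uv'],30 if 'cup' in t else 185))
E
```

```text
{'clock': 0.0, 'eef_pos': array([ 208.50550201, -615.02502436,  230.39478285]), 'tool_rot': array([ 3.14157031e+00,  1.83809066e-03, -1.24401084e+00]), 'force': array([-0.16352347, -0.40743739,  0.15333892]), 'width': 85.39923552562642}
scene {'fov_y': 46.4271445954091, 'cx': 257.0593739213851, 'cy': 193.30103592571677, 'k1': 0.05080982548172802, 'origin': array([ 431.60550204,  370.66056846, 1109.23561882]), 'orientation': array([ 0.39384044,  0.00973823, -2.87472182])}
blue_handle 0.77 [291.6, 104.4] [ 522.22449442 -244.78314079  185.        ]
blue_handle 0.7 [329.8, 107.5] [ 431.04173912 -259.6935806   185.        ]
white_handle 0.74 [233.0, 262.2] [549.04871582 166.79715636 185.        ]
cup_mid 0.98 [330.0, 109.5] [ 429.04310055 -359.08160436   30.        ]
top {'fov_y': 46.240520746050684, 'cx': 254.3704814401637, 'cy': 193.1551363891637, 'k1': -0.05052236835725017, 'origin': array([ 454.1577182 ,  -19.50066022, 1259.70231719]), 'orientation': array([ 0.05462183, -0.02409892, -1.56465058])}
blue_handle 0.96 [339.1, 187.3] [ 528.75706648 -249.30521911  185.        ]
white_handle 0.96 [160.3, 179.5] [544.11741096 180.1790395  185.        ]
white_handle 0.52 [367.8, 228.6] [ 429.69233968 -318.65783436  185.        ]
cup_mid 0.6 [364.8, 230.3] [ 421.46427462 -353.41328759   30.        ]
```

View pics/scene0.png

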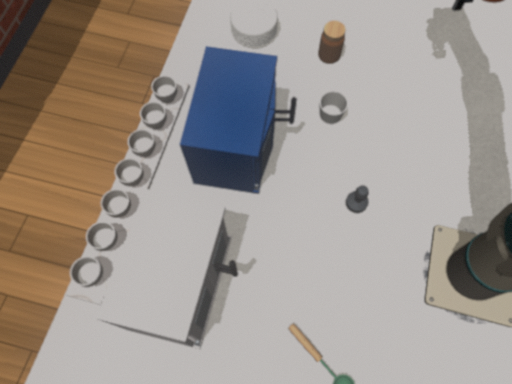

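View pics/top0.png

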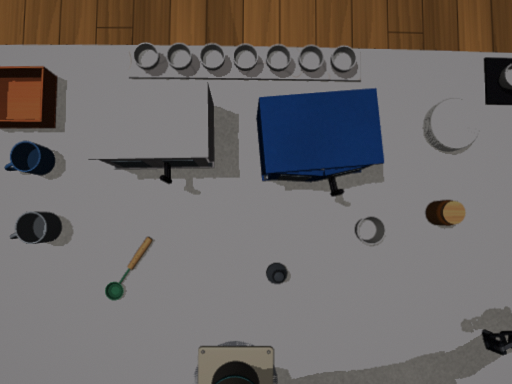

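The blue cupboard is the right-hand one and the white is on the left. The cup is at top (370,229), in front of the blue cupboard's right side. The blue handle is near top (335,187). I'll zoom in.

```bash
python3 - <<'E'
from h import *
a=cv2.imread('pics/top0.png')[80:250,240:410];b=cv2.imread('pics/scene0.png')[40:210,180:350]
k=dict(fx=2.35,fy=2.35,interpolation=cv2.INTER_CUBIC)
o=np.hstack([cv2.resize(np.clip(x*1.8,0,255).astype('uint8'),None,**k) for x in(a,b)])
cv2.imwrite('pics/z.png',o);print(o.shape)
E
```

```text
(400, 800, 3)
```

View pics/z.png

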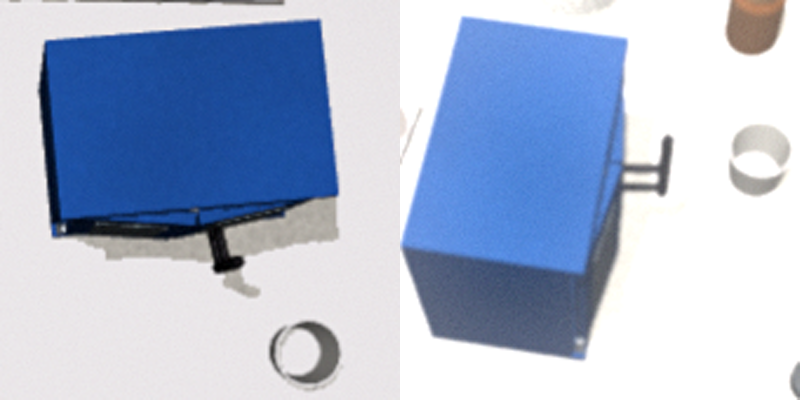

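```bash
python3 - <<'E'
from h import *
im=get_image('top');s=ctrl.read_state()
for n,p,z in [('BL',(45,42),220),('BR',(320,20),220),('FR',(338,195),220),('FL',(60,220),220),('fold',(205,230),203),('leadR',(285,205),203),('bar top',(218,266),205),('bar top',(228,265),205)]:
    q=(240+p[0]/2.35,80+p[1]/2.35);print(n,atz(im,q,z)[:2].round(1))
# triangulate handle
sc=get_image('scene')
def tri(u1,u2):
    o1,d1=wray(im,u1);o2,d2=wray(sc,u2)
    x=np.linalg.lstsq(np.c_[d1,-d2],o2-o1,rcond=None)[0]
    a,b=o1+x[0]*d1,o2+x[1]*d2;return (a+b)/2,np.linalg.norm(a-b)
print(tri((339.1,187.3),(291.6,104.4)),tri((364.8,230.3),(330,109.5)))
for c in('top','scene'):
  for t in('blue_handle','blue_door'):
    for r in models.cut_out(c,t)[:1]:
        print(c,t,r['score'],r['uv'],r['pixels'].sum()); cv2.imwrite(f'pics/m_{c}_{t}.png',r['pixels'].astype('uint8')*255)
E
```

```text
BL [735.4 -54.1]
BR [ 762.5 -332.3]
FR [ 584.5 -348.3]
FL [556.8 -69.9]
fold [ 549.7 -217.2]
leadR [ 575.9 -299. ]
bar top [ 513.3 -229.9]
bar top [ 514.4 -240. ]
(array([ 526.37536377, -251.71729352,  174.46500391]), np.float64(6.223986031452194)) (array([ 425.47905694, -348.96480357,   45.43484916]), np.float64(7.220119142330553))
top blue_handle 0.89 [339.6, 170.5] 468
top blue_door 0.64 [319.5, 174.9] 1127
scene blue_handle 0.93 [281.4, 110.8] 440
scene blue_door 0.37 [284.8, 109.7] 285
```

```bash
python3 - <<'E'
from h import *
im=get_image('wrist');print({k:im[k] for k in im if k!='color'})
s=ctrl.read_state();Rt=rot(s['tool_rot'])
for t in([500,-255,345],[440,-300,345]):print((Rt.T@(np.array(t)-s['eef_pos'])).round(1))
sc=get_image('scene');print(atz(sc,(294,99.6),205))
E
```

```text
{'fov_y': 70.75874466333148, 'cx': 253.61359420424742, 'cy': 189.01861112374684, 'k1': 0.008995850231433919, 'hand_eye': array([[ 9.99999865e-01,  4.85207471e-04,  1.86763980e-04,
         1.68097810e-01],
       [ 5.19300292e-04, -9.49557041e-01, -3.13593934e-01,
        -8.08197334e+01],
       [ 2.51849327e-05,  3.13593989e-01, -9.49557165e-01,
        -1.41837776e+02],
       [ 0.00000000e+00,  0.00000000e+00,  0.00000000e+00,
         1.00000000e+00]])}
[-248.  -391.7 -113.6]
[-224.7 -320.4 -113.6]
[ 517.91792975 -246.01295798  205.        ]
```

Emit:
{"method": "move_arm", "body": {"moves": [[[0,0,-0.055,0,0,0],[-0.03,-0.04,-0.09,0,0,0],[-0.06,-0.09,-0.114,0,0,0],[-0.092,-0.14,-0.114,0,0,0],[-0.123,-0.19,-0.114,0,0,0],[-0.154,-0.24,-0.114,0,0,0],[-0.185,-0.29,-0.114,0,0,0],[-0.216,-0.34,-0.114,0,0,0],[-0.24,-0.38,-0.114,0,0,0],[-0.248,-0.392,-0.114,0,0,0],[-0.248,-0.392,-0.114,0,0,0],[-0.248,-0.392,-0.114,0,0,0]]], "jaw": 1}}

```text
clock: 2.3
eef_pos: [499.0, -256.9, 345.3]
tool_rot: [3.14, -0.001, -1.247]
force: [-0.6, 0.6, -0.1]
width: 85.2
```

```bash
cat >> h.py <<'E'
def wr():
    s=ctrl.read_state();im=get_image('wrist');T=np.eye(4);T[:3,:3]=rot(s['tool_rot']);T[:3,3]=s['eef_pos']
    C=T@im['hand_eye'];im['origin']=C[:3,3];im['orientation']=C[:3,:3];return s,im
def proj(im,p):
    c=np.array(rot(im['orientation'])).T@(np.array(p,float)-im['origin']);x=np.array([c[0]/-c[2],-c[1]/-c[2]])
    x=x*(1+im['k1']*(x@x));f=192/np.tan(np.radians(im['fov_y'])/2);return x*f+[im['cx'],im['cy']]
E
python3 - <<'E'
from h import *
s,im=wr();print(s['clock'],s['eef_pos'],s['tool_rot'],s['qpos'])
cv2.imwrite('pics/w1.png',im['color'])
for t in('blue_handle','white_handle'):
  for r in models.place_of('wrist',t): print(t,r['score'],r['uv'],atz(im,r['uv'],185))
E
```

```text
2.3 [ 499.04280884 -256.907362    345.34297531] [ 3.14042105e+00 -9.25551985e-04 -1.24700451e+00] [ 0.46016157  0.39071325 -0.05234942  1.60578071  0.02349055  1.14593256
 -0.84494346]
blue_handle 0.85 [250.7, 155.0] [ 518.29934963 -247.26383171  185.        ]
```

View pics/w1.png

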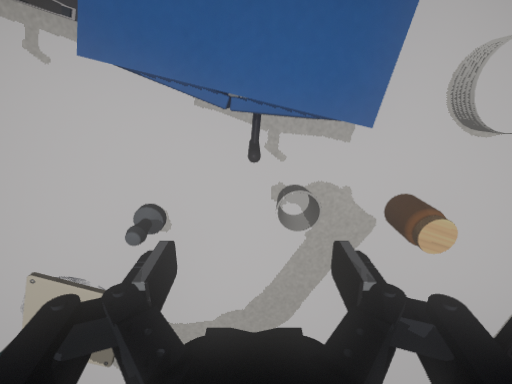

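The wrist picture shows the bar's top end at about (254,155), which agrees with (518,-247). The fold is at about (228,103), and both panels are slightly open. Next I'll measure the panel angles.

```bash
python3 - <<'E'
from h import *
a=cv2.imread('pics/w1.png')[40:180,80:390]
cv2.imwrite('pics/z2.png',cv2.resize(np.clip(a*1.6,0,255).astype('uint8'),None,fx=2.5,fy=2.5,interpolation=cv2.INTER_CUBIC))
E
```

```text
(no output)
```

View pics/z2.png

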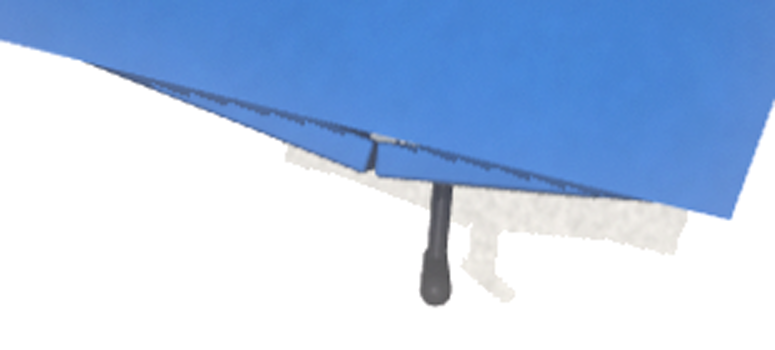

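```bash
cat >> h.py <<'E'
def Rz(a): return np.array([[np.cos(a),-np.sin(a)],[np.sin(a),np.cos(a)]])
def handle(P,psi,t):
    # P jamb pivot. pivot = F + 125*(y turned by psi+t-2t)
    F=P-125*Rz(psi-t)@[0,1]; return F-Rz(psi+t)@[52,30],F
def pivot(H,psi,t): return H+Rz(psi+t)@[52,30]+125*Rz(psi-t)@[0,1]
E
python3 - <<'E'
from h import *
s,im=wr()
q=lambda p,z:atz(im,(80+p[0]/2.5,40+p[1]/2.5),z)[:2]
A,B,C,D=[q(p,203) for p in((90,62),(368,172),(378,176),(640,198))]
ang=lambda a,b:np.arctan2(b[0]-a[0],-(b[1]-a[1]))
print(A,B,C,D,'jamb ang',ang(A,B),'lead ang',ang(C,D))
E1,E2=q((0,40),220),q((730,218),220);print('front',E1,E2,ang(E1,E2))
H=q((436,290),205);print('bar top',H)
psi=(ang(A,B)+ang(C,D))/2;t=(ang(C,D)-ang(A,B))/2;print('psi,t',psi,t)
psi=(psi+.099)/2
Rt=rot(s['tool_rot'])
for H in(H,np.array([518.3,-247.3])):
  P=pivot(H,psi,t);print('P',P)
  for tt in (t,.4,.6,.8,1.,1.2,1.4):print(round(tt,2),handle(P,psi,tt)[0].round(0),handle(P,psi,tt)[1].round(0))
E
```

```text
[563.87493546 -96.15109349] [ 559.19976164 -208.6057276 ] [ 559.00224737 -212.87767039] [ 584.64473681 -316.66416777] jamb ang -0.04154993834691725 lead ang 0.24221875314470273
front [561.47655184 -72.83921551] [ 588.23231858 -347.53596666] 0.09709483122359587
bar top [ 522.67802676 -249.78166003]
psi,t 0.10033440739889274 0.14188434574581
P [571.26765545 -83.3251067 ]
0.14 [ 523. -250.] [ 566. -208.]
0.4 [ 503. -254.] [ 534. -203.]
0.6 [ 491. -249.] [ 511. -193.]
0.8 [ 482. -238.] [ 491. -179.]
1.0 [ 476. -221.] [ 473. -161.]
1.2 [ 475. -198.] [ 460. -140.]
1.4 [ 477. -171.] [ 451. -117.]
P [566.88962869 -80.84344668]
0.14 [ 518. -247.] [ 562. -206.]
0.4 [ 499. -251.] [ 530. -200.]
0.6 [ 486. -247.] [ 507. -191.]
0.8 [ 477. -236.] [ 486. -176.]
1.0 [ 472. -218.] [ 469. -159.]
1.2 [ 470. -196.] [ 455. -138.]
1.4 [ 473. -168.] [ 446. -114.]
```

```bash
python3 - <<'E'
from h import *
s=ctrl.read_state();Rt=rot(s['tool_rot']);print(Rt.T@(np.array([520,-248,168])-s['eef_pos']),Rt.T@(np.array([520,-248,250])-s['eef_pos']))
E
```

```text
[ -1.3373012  -22.09197597 177.39543033] [ -1.3041115  -22.06629699  95.39544107]
```

Emit:
{"method": "move_arm", "body": {"moves": [[[-0.001,-0.015,0.04,0,0,0.083],[-0.001,-0.022,0.09,0,0,0.083],[-0.001,-0.022,0.095,0,0,0.083],[-0.001,-0.022,0.095,0,0,0.083]]]}}

```text
clock: 3.0
eef_pos: [520.9, -247.8, 251.3]
tool_rot: [-3.141, -0.001, -1.328]
force: [0.5, 0.2, 0.1]
width: 85.1
```

```bash
python3 - <<'E'
from h import *
s,im=wr();print(s['clock'],s['eef_pos'],s['tool_rot'])
c=im['color'];
p=proj(im,[520,-248,205]);print(p,proj(im,s['eef_pos']))
cv2.imwrite('pics/w2.png',c)
for r in models.place_of('wrist','blue_handle'): print(r['score'],r['uv'],atz(im,r['uv'],185))
E
```

```text
3.0 [ 520.94710776 -247.76887305  251.29351411] [-3.14110775e+00 -7.90261044e-04 -1.32791368e+00]
[253.42696659 213.77592259] [253.43588893 243.56957439]
0.55 [254.3, 201.2] [ 522.64514421 -248.08782963  185.        ]
```

View pics/w2.png

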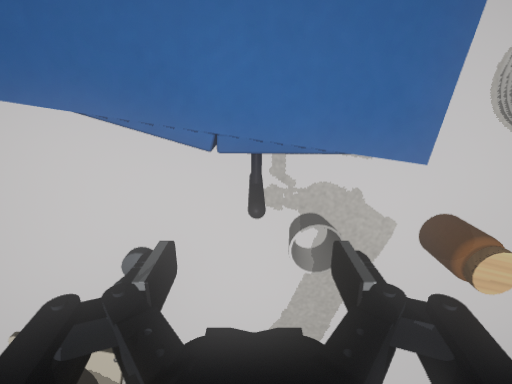

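The bar's top is at about (257,210), within 2–3 px of the prediction, and it sits centred between the fingers. I'll descend and close.

Emit:
{"method": "move_arm", "body": {"moves": [[[0,-0.001,0.035,0,0,0],[0,-0.001,0.07,0,0,0],[0,-0.001,0.083,0,0,0],[0,-0.001,0.083,0,0,0]]]}}

```text
clock: 3.6
eef_pos: [522.1, -247.0, 168.0]
tool_rot: [-3.141, -0.0, -1.327]
force: [-0.5, 0.4, 1.0]
width: 85.5
```

Emit:
{"method": "move_arm", "body": {"moves": [[[0,0,0,0,0,0],[0,0,0,0,0,0],[0,0,0,0,0,0],[0,0,0,0,0,0],[0,0,0,0,0,0],[0,0,0,0,0,0]]], "jaw": 0}}

```text
clock: 4.35
eef_pos: [523.2, -249.3, 168.1]
tool_rot: [-3.139, -0.005, -1.328]
force: [1.4, -6.3, 1.1]
width: 12.1
```

```bash
python3 - <<'E'
from h import *
s,im=wr();print(s['clock'],s['eef_pos'],s['tool_rot'],s['force'],s['width'])
cv2.imwrite('pics/w3.png',im['color'])
H0=s['eef_pos'][:2];psi=.099
Rt=rot(s['tool_rot']);y0=s['tool_rot'][2]
for t0 in(.14,.17):
  P=pivot(H0,psi,t0);print('P',P)
  for t in np.arange(t0,1.41,.09):
    h=handle(P,psi,t)[0];d=Rt.T@np.r_[h-H0,0];print(round(t,2),h.round(1),(d/1000).round(4)[:2],'rz',round(-(t-t0),2))
E
```

```text
4.35 [ 523.15259849 -249.32043467  168.13922922] [-3.13901991 -0.00462877 -1.32811652] [ 1.35197851 -6.25193026  1.07201403] 12.128470267875153
P [571.69613764 -82.96820587]
0.14 [ 523.2 -249.3] [0. 0.] rz -0.0
0.23 [ 515.8 -252.1] [0.0009 0.0078] rz -0.09
0.32 [ 509.  -253.5] [0.0006 0.0147] rz -0.18
0.41 [ 502.7 -253.5] [-0.0009  0.0209] rz -0.27
0.5 [ 496.9 -252.1] [-0.0036  0.0262] rz -0.36
0.59 [ 491.7 -249.4] [-0.0075  0.0306] rz -0.45
0.68 [ 487.2 -245.3] [-0.0125  0.034 ] rz -0.54
0.77 [ 483.3 -239.9] [-0.0187  0.0364] rz -0.63
0.86 [ 480.2 -233.3] [-0.0259  0.0379] rz -0.72
0.95 [ 477.8 -225.4] [-0.0341  0.0383] rz -0.81
1.04 [ 476.2 -216.4] [-0.0433  0.0377] rz -0.9
1.13 [ 475.3 -206.3] [-0.0533  0.0361] rz -0.99
1.22 [ 475.2 -195.2] [-0.0641  0.0335] rz -1.08
1.31 [ 475.9 -183.1] [-0.0756  0.0299] rz -1.17
1.4 [ 477.4 -170.3] [-0.0877  0.0254] rz -1.26
P [574.1770495  -81.89433877]
0.17 [ 523.2 -249.3] [0. 0.] rz -0.0
0.26 [ 516.  -251.6] [0.0005 0.0075] rz -0.09
0.35 [ 509.3 -252.6] [-0.0002  0.0142] rz -0.18
0.44 [ 503.1 -252.1] [-0.0021  0.0201] rz -0.27
0.53 [ 497.6 -250.3] [-0.0052  0.0251] rz -0.36
0.62 [ 492.6 -247.1] [-0.0095  0.0291] rz -0.45
0.71 [ 488.3 -242.6] [-0.0149  0.0322] rz -0.54
0.8 [ 484.7 -236.8] [-0.0214  0.0343] rz -0.63
0.89 [ 481.8 -229.7] [-0.029   0.0354] rz -0.72
0.98 [ 479.6 -221.4] [-0.0375  0.0355] rz -0.81
1.07 [ 478.3 -212. ] [-0.047   0.0346] rz -0.9
1.16 [ 477.7 -201.6] [-0.0573  0.0327] rz -0.99
1.25 [ 477.9 -190.2] [-0.0683  0.0298] rz -1.08
1.34 [ 478.8 -177.9] [-0.08    0.0259] rz -1.17
```

View pics/w3.png

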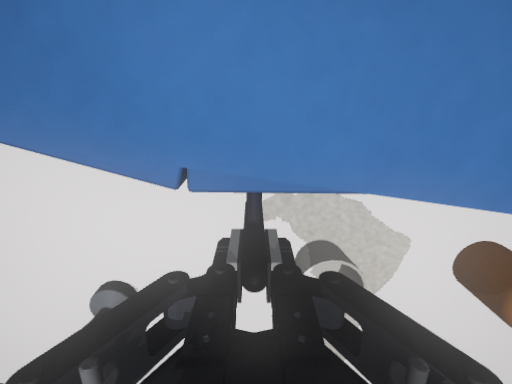

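The bar at (254,270) is held between the pads. I'll pull along the computed arc in stages.

Emit:
{"method": "move_arm", "body": {"moves": [[[0.0006,0.004,0,0,0,-0.045],[0.0009,0.0078,0,0,0,-0.09],[0.0008,0.0113,0,0,0,-0.135],[0.0006,0.0147,0,0,0,-0.18],[0,0.0179,0,0,0,-0.225],[-0.0009,0.0209,0,0,0,-0.27],[-0.002,0.0236,0,0,0,-0.315],[-0.0036,0.0262,0,0,0,-0.36],[-0.0036,0.0262,0,0,0,-0.36]]]}}

```text
clock: 5.52
eef_pos: [496.2, -251.5, 168.1]
tool_rot: [-3.141, -0.004, -0.968]
force: [1.6, -5.6, 2.7]
width: 12.6
```

```bash
python3 - <<'E'
from h import *
s,im=wr();print(s['clock'],s['eef_pos'],s['tool_rot'],s['force'],s['torque'],s['width'])
cv2.imwrite('pics/w4.png',im['color'])
E
```

```text
5.525 [ 496.18403987 -251.48287549  168.11129605] [-3.14125412 -0.00357819 -0.96797512] [ 1.58665828 -5.5706175   2.72352178] [-0.90238697 -0.0807115   0.11190274] 12.633383805420433
```

View pics/w4.png

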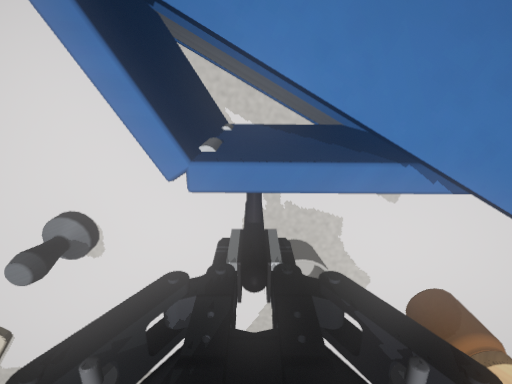

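The door is half open, the grip is square to the lead panel and the forces are small. I'll continue.

```bash
python3 - <<'E'
from h import *
s=ctrl.read_state();psi=.099;P=np.array([571.7,-83.]);Rt=rot(s['tool_rot']);h0=handle(P,psi,.5)[0]
for t in np.arange(.55,1.41,.05):
    d=Rt.T@np.r_[handle(P,psi,t)[0]-h0,0];print(round(t,2),(d/1000).round(4)[:2],round(.5-t,2))
print(s['qpos'])
E
```

```text
0.55 [-0.0028  0.0017] -0.05
0.6 [-0.0058  0.0029] -0.1
0.65 [-0.0091  0.0038] -0.15
0.7 [-0.0125  0.0043] -0.2
0.75 [-0.0162  0.0043] -0.25
0.8 [-0.0201  0.004 ] -0.3
0.85 [-0.0242  0.0033] -0.35
0.9 [-0.0284  0.0021] -0.4
0.95 [-0.0328  0.0006] -0.45
1.0 [-0.0374 -0.0014] -0.5
1.05 [-0.0422 -0.0037] -0.55
1.1 [-0.047  -0.0064] -0.6
1.15 [-0.052  -0.0095] -0.65
1.2 [-0.0572 -0.013 ] -0.7
1.25 [-0.0624 -0.0168] -0.75
1.3 [-0.0677 -0.021 ] -0.8
1.35 [-0.073  -0.0255] -0.85
1.4 [-0.0785 -0.0303] -0.9
[ 0.51192567  0.57591373 -0.14235152  1.8481322   0.11975524  0.72272004
 -0.66585032]
```

Emit:
{"method": "move_arm", "body": {"moves": [[[-0.0028,0.0017,0,0,0,-0.05],[-0.0058,0.0029,0,0,0,-0.1],[-0.0091,0.0038,0,0,0,-0.15],[-0.0125,0.0043,0,0,0,-0.2],[-0.0162,0.0043,0,0,0,-0.25],[-0.0201,0.004,0,0,0,-0.3],[-0.0242,0.0033,0,0,0,-0.35],[-0.0284,0.0021,0,0,0,-0.4],[-0.0328,0.0006,0,0,0,-0.45],[-0.0374,-0.0014,0,0,0,-0.5],[-0.0374,-0.0014,0,0,0,-0.5]]]}}

```text
clock: 6.95
eef_pos: [475.2, -217.6, 168.0]
tool_rot: [3.141, 0.0, -0.465]
force: [-1.2, -2.0, 7.1]
width: 12.0
```

```bash
python3 - <<'E'
from h import *
s,im=wr();print(s['clock'],s['eef_pos'],s['tool_rot'],s['force'],s['width'],s['qpos'])
cv2.imwrite('pics/w5.png',im['color'])
psi=.099;P=np.array([571.7,-83.]);Rt=rot(s['tool_rot']);h0=handle(P,psi,1.)[0];print(h0)
for t in np.arange(1.05,1.41,.05):
    d=Rt.T@np.r_[handle(P,psi,t)[0]-h0,0];print(round(t,2),(d/1000).round(4)[:2],round(1-t,2))
E
```

```text
6.95 [ 475.18921307 -217.61879243  168.0414747 ] [ 3.14112339e+00  1.25513260e-04 -4.65483580e-01] [-1.20627759 -1.97581952  7.1499769 ] 11.954766519393603 [ 0.57190227  0.54673706 -0.28848691  1.93171171  0.23367135  0.69541373
 -0.32263837]
[ 476.79575428 -220.55707695]
1.05 [-0.003  -0.0043] -0.05
1.1 [-0.006  -0.0091] -0.1
1.15 [-0.0089 -0.0142] -0.15
1.2 [-0.0117 -0.0197] -0.2
1.25 [-0.0144 -0.0255] -0.25
1.3 [-0.017  -0.0317] -0.3
1.35 [-0.0196 -0.0383] -0.35
1.4 [-0.022  -0.0452] -0.4
```

View pics/w5.png

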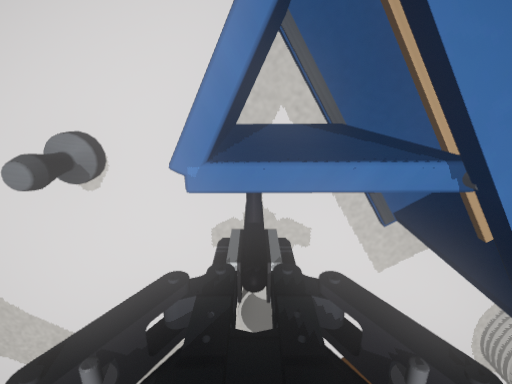

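The grip is still square to the lead panel and t is about 1.0. Now for the last stretch, up to the stop.

Emit:
{"method": "move_arm", "body": {"moves": [[[-0.003,-0.0043,0,0,0,-0.05],[-0.006,-0.0091,0,0,0,-0.1],[-0.0089,-0.0142,0,0,0,-0.15],[-0.0117,-0.0197,0,0,0,-0.2],[-0.0144,-0.0255,0,0,0,-0.25],[-0.017,-0.0317,0,0,0,-0.3],[-0.0196,-0.0383,0,0,0,-0.35],[-0.0212,-0.043,0,0,0,-0.385],[-0.0212,-0.043,0,0,0,-0.385],[-0.0212,-0.043,0,0,0,-0.385]]]}}

```text
clock: 8.25
eef_pos: [475.4, -168.9, 168.0]
tool_rot: [-3.141, 0.001, -0.08]
force: [-1.6, -0.4, 8.5]
width: 12.3
```

```bash
python3 - <<'E'
from h import *
s,im=wr();print(s['clock'],s['eef_pos'],s['tool_rot'],s['force'],s['torque'],s['width'])
cv2.imwrite('pics/w6.png',im['color'])
E
```

```text
8.25 [ 475.40708684 -168.89353115  168.00652   ] [-3.14129388e+00  1.06406217e-03 -8.03643500e-02] [-1.60663238 -0.40878959  8.48575848] [0.01061364 0.44051105 0.23490233] 12.344326174987215
```

View pics/w6.png

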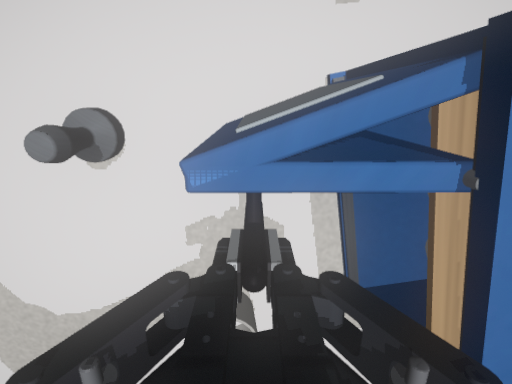

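The panels are nearly folded, at about 1.38. I'll nudge the door gently to its stop, then release.

Emit:
{"method": "move_arm", "body": {"moves": [[[0,-0.002,0,0,0,-0.015],[0,-0.004,0,0,0,-0.025],[0,-0.004,0,0,0,-0.025],[0,-0.004,0,0,0,-0.025]]]}}

```text
clock: 8.8
eef_pos: [475.4, -168.6, 168.1]
tool_rot: [3.138, 0.001, -0.059]
force: [-1.6, -7.8, 8.7]
width: 12.6
```

Emit:
{"method": "move_arm", "body": {"moves": [[[0,0,0,0,0,0],[0,0,0,0,0,0],[0,0,0,0,0,0],[0,0,0,0,0,0],[0,0,0,0,0,0],[0,0,0,0,0,0]]], "jaw": 1}}

```text
clock: 9.55
eef_pos: [476.2, -165.9, 167.3]
tool_rot: [-3.142, 0.0, -0.057]
force: [-0.0, 0.2, -0.2]
width: 85.6
```

Emit:
{"method": "move_arm", "body": {"moves": [[[0,0,-0.03,0,0,0],[0,0,-0.07,0,0,0],[0,0,-0.12,0,0,0],[0,0,-0.16,0,0,0],[0,0,-0.16,0,0,0],[0,0,-0.16,0,0,0]]]}}

```text
clock: 10.3
eef_pos: [475.6, -166.0, 326.7]
tool_rot: [-3.142, 0.001, -0.057]
force: [0.0, -0.3, 0.2]
width: 85.4
```

```bash
python3 - <<'E'
from h import *
s,im=wr();print(s['clock'],s['eef_pos'],s['force'],s['width'])
t=get_image('top');k=get_image('scene');o=np.hstack([im['color'],t['color']])
cv2.imwrite('pics/f.png',cv2.resize(o,(800,300),interpolation=cv2.INTER_AREA));cv2.imwrite('pics/f2.png',im['color'])
for c,i in(('top',t),('scene',k),('wrist',im)):
  for n in('blue_handle','white_handle','cup_mid'):
    for r in models.place_of(c,n)[:1]: print(c,n,r['score'],r['uv'],atz(i,r['uv'],30 if 'cup' in n else 185)[:2].round(1))
P=np.array([571.7,-83.])
for a in(1.2,1.3,1.4):print(a,handle(P,.099,a)[0])
E
```

```text
10.3 [ 475.55442995 -165.99015002  326.65400251] [ 0.00808924 -0.25922729  0.21432854] 85.36177027384907
top blue_handle 0.61 [308.8, 208.4] [ 477.4 -175.9]
scene blue_handle 0.8 [304.2, 137.1] [ 472.2 -164.4]
scene white_handle 0.82 [232.9, 265.1] [547.5 172.8]
wrist blue_handle 0.65 [255.2, 182.3] [ 477.1 -171.5]
wrist cup_mid 0.86 [235.4, 259.6] [ 429.9 -367. ]
1.2 [ 475.18110518 -197.73304417]
1.3 [ 475.81872551 -184.54128907]
1.4 [ 477.41435984 -170.33496697]
```

View pics/f.png

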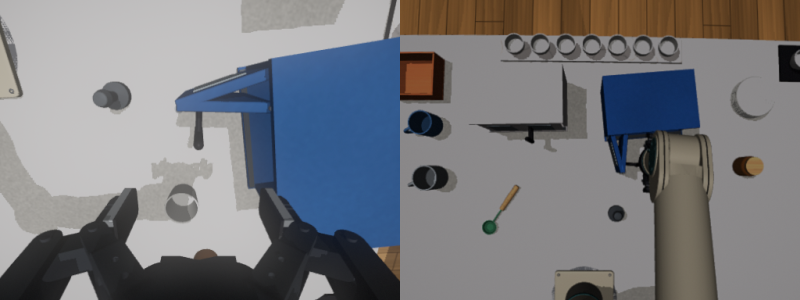

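View pics/f2.png

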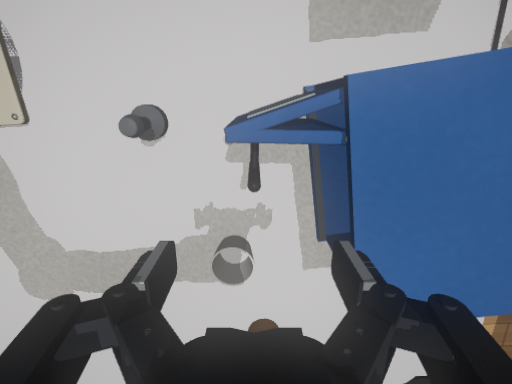

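The door is folded with the fold at wrist picture (228,132). The gripper is clear, and the cup is upright at (235,260). I'll hand in.

```bash
python3 -c "
from h import *
print(job.finish_job())"
```

```text
the job is handed in; nothing more can be done
None
```

I opened the blue bifold door to about 1.4 rad by pulling its bar handle. Then I let go, raised the gripper clear and handed the job in after about 10.5 s. No verdict was reported.

**Door:** in the last pull the side force rose to about 8 N, consistent with the door reaching its stop. After release, the handle positions from the three cameras averaged close to (477, -170), the position I worked out for 1.4 rad. The top camera read (477, -176), the scene camera (472, -164) and the wrist camera (477, -172).

**Forces:** the force readings stayed below about 12 N during the pull and were about 0 after release.

**White cupboard:** in the scene camera its handle read (547.5, 172.8), against (549.0, 166.8) at the start, which is within detection error. The top camera no longer found it after release, so only one camera confirms this.

**Cup:** it stands upright. Its final wrist-camera position, (430, -367), differs by about 8–16 mm from the first readings, (429, -359) and (421, -353). This looks like detection scatter, because the arm never went near the cup. The top and scene cameras did not find it at the end.

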